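# Put the drained denture cups up on the clamp-on shelf and cover them

### The job

The denture cups have been draining upside down on the mat. Turn every one of them right way up, stand it fully on the aluminium shelf clamped to the basin, and set a loose cover on it so that it is seated and level; a cover that is not needed may stay on the counter. Leave the glass jar, the comb and the tongue scraper where they are, and let go of everything at the end.

Things in the scene. Friction and masses are not known exactly. Their poses are not given: they have to be found in the camera images.
- cup0: White square denture cup, 56 x 56 mm outside, 50 x 50 inside, 75 tall, wall 3, 55-100 g; does not roll, rests on bottom, rim or any side. Origin: the cup's middle, on its axis halfway up (37.5 mm from either end); +z towards the mouth, x and y square to its sides. Starts mouth-down on the mat (+z down). Two or three cups are present.
- cup1: White square denture cup, 56 x 56 mm outside, 50 x 50 inside, 75 tall, wall 3, 55-100 g; does not roll, rests on bottom, rim or any side. Origin: the cup's middle, on its axis halfway up (37.5 mm from either end); +z towards the mouth, x and y square to its sides. Starts mouth-down on the mat (+z down). Two or three cups are present.
- cup2: White square denture cup, 56 x 56 mm outside, 50 x 50 inside, 75 tall, wall 3, 55-100 g; does not roll, rests on bottom, rim or any side. Origin: the cup's middle, on its axis halfway up (37.5 mm from either end); +z towards the mouth, x and y square to its sides. Starts mouth-down on the mat (+z down). Two or three cups are present.
- lid0: White loose cover: plate 60 x 60 x 4 mm, round plug 44 mm across reaching 5 mm below it into a cup's mouth (3 mm play all round), round knob 18 mm across, 20 tall on top; 30 g. Origin: centre of the plug's lower face, +z up; plate at 5-9 mm, knob 9-29. Starts plug-down on the counter. Seated, its origin is 32.5 mm above the cup's. Three, all alike; fit any cup.
- lid1: White loose cover: plate 60 x 60 x 4 mm, round plug 44 mm across reaching 5 mm below it into a cup's mouth (3 mm play all round), round knob 18 mm across, 20 tall on top; 30 g. Origin: centre of the plug's lower face, +z up; plate at 5-9 mm, knob 9-29. Starts plug-down on the counter. Seated, its origin is 32.5 mm above the cup's. Three, all alike; fit any cup.
- lid2: White loose cover: plate 60 x 60 x 4 mm, round plug 44 mm across reaching 5 mm below it into a cup's mouth (3 mm play all round), round knob 18 mm across, 20 tall on top; 30 g. Origin: centre of the plug's lower face, +z up; plate at 5-9 mm, knob 9-29. Starts plug-down on the counter. Seated, its origin is 32.5 mm above the cup's. Three, all alike; fit any cup.
- shelf_top (a point): Centre of the top face of the fixed aluminium shelf, 90 mm above the counter. Flat plate without a lip, 200 mm along this point's x, 400 along its y, 8 thick; z up. The basin (420 x 400 mm, 88 tall) adjoins its +y end; the clamp there (60 mm wide) rises 4 mm above the plate beyond y = 199 mm. The jar and scraper are near that end, the rest is empty.
- mat: Fixed black rubber draining mat on the counter, 140 mm along its x, 400 mm along its y, 6 mm thick; origin at the centre of its underside, on the counter.
- jar: Tiny capped glass jar, 34 mm across, 45 mm tall, standing on the shelf near its +y end; origin at the centre of its underside. To be left alone.
- comb: Green plastic comb, 150 mm long along its y, 36 mm wide, 5 mm thick, lying on the counter; origin at the middle of its underside. To be left alone.
- scraper: Steel tongue scraper, 138 mm long along its x, 30 mm wide at the head, 4 mm thick, lying across the shelf at its +y end; origin at the middle of its underside. To be left alone.

How it is judged:
At the end, for the whole second after the job is handed in: Every cup present is at rest mouth-up on the shelf (tilt under 0.08 rad, bottom within 4 mm of its top, centre 25 mm or more in from its edges) with a seated cover: origin 29.5 to 34 mm above the cup's, within 6 mm of its axis in x and y, tilt under 0.06 rad. Nothing is held (angle between each of cup0, cup1, cup2's own z axis and vertical below 0.08 rad and z of cup0 in the frame of shelf_top between 0.0335 and 0.0415 m and x of cup0 in the frame of shelf_top between -0.075 and 0.075 m and y of cup0 in the frame of shelf_top between -0.175 and 0.175 m and linear speed of each of cup0, cup1, cup2 below 0.02 m/s and ((z of lid0 in the frame of cup0 between 0.0295 and 0.034 m and x of lid0 in the frame of cup0 between -0.006 and 0.006 m and y of lid0 in the frame of cup0 between -0.006 and 0.006 m and angle between lid0's own z axis and vertical below 0.06 rad) or (z of lid1 in the frame of cup0 between 0.0295 and 0.034 m and x of lid1 in the frame of cup0 between -0.006 and 0.006 m and y of lid1 in the frame of cup0 between -0.006 and 0.006 m and angle between lid1's own z axis and vertical below 0.06 rad) or (z of lid2 in the frame of cup0 between 0.0295 and 0.034 m and x of lid2 in the frame of cup0 between -0.006 and 0.006 m and y of lid2 in the frame of cup0 between -0.006 and 0.006 m and angle between lid2's own z axis and vertical below 0.06 rad)) and z of cup1 in the frame of shelf_top between 0.0335 and 0.0415 m and x of cup1 in the frame of shelf_top between -0.075 and 0.075 m and y of cup1 in the frame of shelf_top between -0.175 and 0.175 m and ((z of lid0 in the frame of cup1 between 0.0295 and 0.034 m and x of lid0 in the frame of cup1 between -0.006 and 0.006 m and y of lid0 in the frame of cup1 between -0.006 and 0.006 m and angle between lid0's own z axis and vertical below 0.06 rad) or (z of lid1 in the frame of cup1 between 0.0295 and 0.034 m and x of lid1 in the frame of cup1 between -0.006 and 0.006 m and y of lid1 in the frame of cup1 between -0.006 and 0.006 m and angle between lid1's own z axis and vertical below 0.06 rad) or (z of lid2 in the frame of cup1 between 0.0295 and 0.034 m and x of lid2 in the frame of cup1 between -0.006 and 0.006 m and y of lid2 in the frame of cup1 between -0.006 and 0.006 m and angle between lid2's own z axis and vertical below 0.06 rad)) and z of cup2 in the frame of shelf_top between 0.0335 and 0.0415 m and x of cup2 in the frame of shelf_top between -0.075 and 0.075 m and y of cup2 in the frame of shelf_top between -0.175 and 0.175 m and ((z of lid0 in the frame of cup2 between 0.0295 and 0.034 m and x of lid0 in the frame of cup2 between -0.006 and 0.006 m and y of lid0 in the frame of cup2 between -0.006 and 0.006 m and angle between lid0's own z axis and vertical below 0.06 rad) or (z of lid1 in the frame of cup2 between 0.0295 and 0.034 m and x of lid1 in the frame of cup2 between -0.006 and 0.006 m and y of lid1 in the frame of cup2 between -0.006 and 0.006 m and angle between lid1's own z axis and vertical below 0.06 rad) or (z of lid2 in the frame of cup2 between 0.0295 and 0.034 m and x of lid2 in the frame of cup2 between -0.006 and 0.006 m and y of lid2 in the frame of cup2 between -0.006 and 0.006 m and angle between lid2's own z axis and vertical below 0.06 rad))); the robot touches nothing.
It fails at once if the jar is shoved more than 5 cm from its place (distance of jar from where it was at the start of the episode above 0.05 m).
It fails at once if the comb is shoved more than 5 cm from its place (distance of comb from where it was at the start of the episode above 0.05 m).
It fails at once if the tongue scraper is shoved more than 5 cm from its place (distance of scraper from where it was at the start of the episode above 0.05 m).
It fails at once if the jar is tipped over (angle between jar's own z axis and vertical above 0.6 rad).
Of cup0, cup1, cup2 only 2 to 3 are there at a start; the rules pass over those that are not, and their reading is None.
At some moment in a run one of cup0, cup1, cup2, lid0, lid1, lid2 may be knocked a few centimetres aside while the robot is not near it.
It also fails if it takes over 210 s, if anything falls off the work surface, if the arm or the gripper's body presses on something with over 40 N, if the wrist force passes 120 N, or if a joint passes its speed limit or range.

### The arm

A 6-joint arm with a two-finger parallel gripper is mounted at the origin on the work surface. World frame = base frame: x ahead of the robot, y to its left, z up, the work surface at z = 0. Lengths are in m, angles in rad, forces in N, time in s.
With the tool pointing down it reaches from about 0.325 to 0.85 m from the base axis. Payload 4.4 kg.
Tool frame: the origin (TCP) lies at the very end of the fingers, on their centre line; the grasp point (between the pads) lies 19 mm behind it; z points along the fingers, y is the line along which they close (so a half turn about z gives the same grasp; the last joint's range is limited). The gripper opens to 94 mm and grips with 3 to 60 N. Pads are 16 mm wide; open, the fingers measure 119 mm over their backs; the gripper's body (75 mm by 177 mm) begins 78 mm behind the grasp point.
Start: joints at [-1.403, 0.207, 1.542, -0, 1.393, -0.15], TCP at [0.18, -0.546, 0.205] pointing down, gripper open.
Joint ranges: [-2.73, 2.73], [-0.86, 2.22], [0.23, 2.46], [-1.11, 4.25], [0.08, 2.63], [-2.82, 2.82]. Speed limits (rad/s): [2.79, 2.79, 3.14, 3.14, 3.14, 3.14].

### API

Orientations are given as a rotation vector (axis times angle).
In Python, from workcell import ctrl gives the robot as it stands. Calls block until the motion is done:
- ctrl.goto(position, orientation): joint-space move of the TCP to a pose.
- ctrl.line_to(position, vel=0.15, attitude=None, threshold=None): straight line of the TCP; attitude=None keeps the orientation; vel is the mean speed in m/s. With threshold (N) it stops when the force on the tool has changed by that much, and returns True; else False.
- ctrl.set_joints(angles): joint-space move.
- ctrl.command_gripper(opening, effort=None): finger opening in m; effort is the grip in N (None keeps the last); returns when the fingers have stopped.
- ctrl.pause(seconds).
- ctrl.inverse_kinematics(position, orientation): joint angles nearest the present ones, or None.
- ctrl.state(): the state.
- ctrl.get_image(name): name is "side" or "top" or "wrist"; returns a dict with "color" (480x640x3 uint8, blue, green, red), "z_map" (480x640 float32, m along the optical axis (not along the pixel's ray), 0 where there is no reading), "mtx" (3x3 intrinsics, pixels), "k1" (the pictures are not rectified: a ray, as slopes to the right and down, at radius r is drawn at 1 + k1 r^2 times it, then the intrinsics apply), "extrinsics" (4x4, takes a point from camera to world coordinates). Camera axes: x right, y down, z forward; pixel columns grow to the right and rows downward; lengths in m; the calibration is good to about 2 mm. A picture is of the moment at which its call begins.
A pose or a line that the arm cannot do raises ctrl.Unreachable and nothing moves.
- ctrl.sign_off(): hands the job in; it is judged then, once.
Trained networks look in a picture, given as the dict that the camera call returned (one of the last four; its "shot" number tells which), for a name from the list of things; names that differ only in an ending like _2 or _b are one class to them, and where a whole thing is asked for, a point or a joint stands for the part that bears it (a point fixed in the world has none). Each returns a list of dicts, best first, with "confidence" (0 to 1); they miss things now and then, are a little off and sometimes report something else, mostly with a low value. They report only what shows in the picture. A call takes as long as a camera call.
- ctrl.trace(picture, name): "mask" (480x640 bool, what is visible of it) and "bbox" ([left, top, right, bottom] in pixels, round what is visible of it).
- ctrl.pinpoint(picture, name): "at" ([column, row] in pixels: a listed point, or the origin of a listed thing).
The state is a dict: "clock": time; "qpos": joint angles; "joint_velocities": joint speeds; "tau": joint torques, N m; "tool_pos": TCP position; "eef_rot": TCP orientation; "ft_force": force on the tool from outside, world axes, zero at the start; "torque": the same for the moment, N m; "finger_gap": finger opening in m; "gripper_force": force on a finger pad.
Only numpy, scipy, OpenCV 4.12 (cv2) and the standard library are available. Lean on these libraries where they do the work, as an engineer would, in place of code of your own. Each camera call takes 0.05 s, during which the arm holds its last target. There are 200 camera calls.

## Working session

There is one attempt and no reset: what is moved stays moved. The work goes in short steps, each a Python script; the robot and the scene stay as the last script left them, time stands still between calls to the robot, and variables do not carry over. Pictures are saved under pics/ and viewed, at most 14 in all, crops included, and the job is handed in when it is done.

```bash
ls; mkdir -p pics; python3 - <<'E'
from workcell import ctrl
import cv2,numpy as np
for n in ("top","side"):
    p=ctrl.get_image(n); cv2.imwrite(f"pics/{n}0.png",p["color"])
    print(n,p["mtx"].tolist(),p["k1"],np.round(p["extrinsics"],3).tolist())
    for o in ("cup0","lid0","shelf_top","mat","jar","comb","scraper"):
        print(o,[(round(d["confidence"],2),np.round(d["at"]).tolist()) for d in ctrl.pinpoint(p,o)],[ (round(d["confidence"],2),np.round(d["bbox"]).tolist()) for d in (ctrl.trace(p,o) if o!="shelf_top" else [])])
s=ctrl.state();print(s["clock"],s["tool_pos"],s["eef_rot"])
E
```

```text
pics
top [[447.73688819303374, 0.0, 312.5165403600331], [0.0, 447.73688819303374, 243.79539617445732], [0.0, 0.0, 1.0]] -0.10457728291663745 [[0.005, -0.987, 0.158, 0.417], [-1.0, -0.005, -0.002, 0.044], [0.002, -0.158, -0.987, 0.979], [0.0, 0.0, 0.0, 1.0]]
cup0 [(0.93, [510.0, 292.0]), (0.63, [384.0, 284.0])] [(0.87, [365.0, 267.0, 402.0, 305.0]), (0.75, [486.0, 274.0, 534.0, 306.0])]
lid0 [(0.91, [420.0, 218.0]), (0.69, [511.0, 290.0]), (0.68, [460.0, 220.0]), (0.62, [376.0, 211.0]), (0.51, [320.0, 191.0])] [(0.97, [407.0, 203.0, 434.0, 228.0]), (0.93, [362.0, 199.0, 391.0, 225.0]), (0.63, [443.0, 207.0, 478.0, 234.0])]
shelf_top [(0.98, [203.0, 257.0]), (0.36, [464.0, 220.0])] []
mat [(0.69, [444.0, 294.0])] [(0.82, [354.0, 261.0, 532.0, 329.0])]
jar [(0.52, [132.0, 289.0])] [(0.9, [117.0, 279.0, 143.0, 297.0]), (0.18, [353.0, 260.0, 532.0, 332.0])]
comb [(0.92, [316.0, 189.0])] [(0.68, [282.0, 176.0, 354.0, 202.0])]
scraper [(0.76, [116.0, 260.0])] [(0.63, [110.0, 229.0, 125.0, 294.0])]
side [[524.0645516760358, 0.0, 322.28816189154577], [0.0, 524.0645516760358, 240.4387039799732
[... 234 characters left out ...]
]), (0.36, [310.0, 237.0])] [(0.92, [360.0, 207.0, 387.0, 245.0]), (0.7, [371.0, 163.0, 391.0, 191.0])]
lid0 [(0.82, [311.0, 233.0]), (0.68, [322.0, 214.0]), (0.67, [330.0, 199.0])] [(0.67, [298.0, 226.0, 325.0, 239.0]), (0.61, [320.0, 194.0, 344.0, 206.0]), (0.47, [310.0, 207.0, 333.0, 220.0])]
shelf_top [(0.69, [336.0, 302.0])] []
mat [(0.71, [384.0, 212.0])] [(0.68, [349.0, 174.0, 412.0, 250.0])]
jar [(0.89, [362.0, 354.0])] [(0.72, [352.0, 332.0, 371.0, 359.0])]
comb [(0.89, [284.0, 259.0])] [(0.77, [267.0, 241.0, 302.0, 278.0])]
scraper [(0.77, [324.0, 367.0])] [(0.98, [286.0, 359.0, 362.0, 371.0])]
1.4 [ 0.17966374 -0.54623678  0.20547011] [3.10197789e+00 4.97034918e-01 1.18694064e-06]
```

View pics/top0.png

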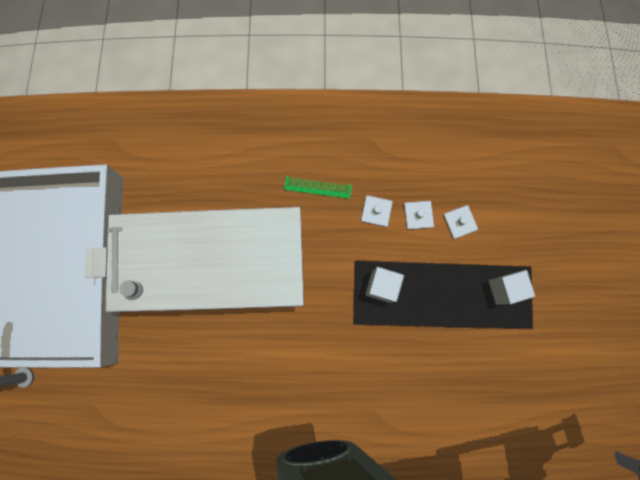

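View pics/side0.png

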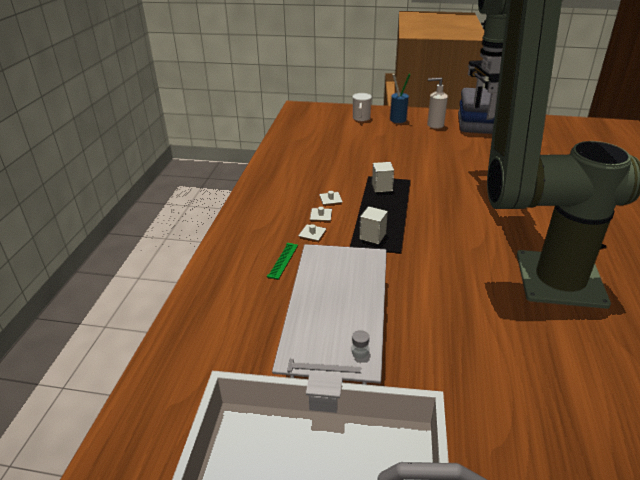

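```bash
cat > h.py <<'E'
from workcell import ctrl
import cv2,numpy as np
from scipy.spatial.transform import Rotation as R
uv=np.stack(np.meshgrid(np.arange(640.),np.arange(480.)),-1).reshape(-1,1,2)
def cloud(p):
    d=np.array([p["k1"],0,0,0,0])
    n=cv2.undistortPoints(uv,np.array(p["mtx"]),d).reshape(480,640,2)
    z=p["z_map"]; c=np.dstack([n*z[...,None],z])
    E=np.array(p["extrinsics"]); w=c@E[:3,:3].T+E[:3,3]; w[z<=0]=np.nan
    return w
def blobs(w,box,zlo,zhi,amin=30):
    "connected pixel regions within box (x0,x1,y0,y1) and height band: centre, size, yaw, median z, n"
    x,y,z=w[...,0],w[...,1],w[...,2]
    m=((x>box[0])&(x<box[1])&(y>box[2])&(y<box[3])&(z>zlo)&(z<zhi)).astype(np.uint8)
    n,l=cv2.connectedComponents(m); out=[]
    for i in range(1,n):
        q=w[l==i]
        if len(q)<amin: continue
        r=cv2.minAreaRect((q[:,:2]*1000).astype(np.float32))
        out.append(dict(c=np.array(r[0])/1000,size=np.round(r[1]),yaw=r[2],z=np.median(q[:,2]),n=len(q),mean=q.mean(0)))
    return out
def show(bs,t=""):
    for b in bs: print(t,np.round(b["c"],4),b["size"],"yaw",round(b["yaw"],1),"z",round(b["z"],4),"n",b["n"],np.round(b["mean"][:2],4))
def mv(T,rot,**k): pass
def orient(z,y):
    "rotvec with tool z and y axes"
    z=np.array(z,float);z/=np.linalg.norm(z);y=np.array(y,float);y-=z*(y@z);y/=np.linalg.norm(y)
    return R.from_matrix(np.c_[np.cross(y,z),y,z]).as_rotvec()
E
python3 - <<'E'
from h import *
for n in ("top","side"):
    w=cloud(ctrl.get_image(n))
    print(n)
    show(blobs(w,(0.1,.8,-.7,0.05),.068,.095),"cup")
    show(blobs(w,(.2,.8,-.6,.1),.003,.0135,60),"low")
    show(blobs(w,(.2,.8,-.6,.1),.0,.04,15),"lid?")
    show(blobs(w,(.2,.8,0.0,.5),.08,.1,60),"shelf")
    show(blobs(w,(.2,.8,0.2,.5),.105,.16,15),"jar")
    print("counter z",np.nanmedian(w[(w[...,0]>.2)&(w[...,0]<.8)&(abs(w[...,1])<.6)&(w[...,2]<.02)],axis=0))
E
```

```text
top
cup [ 0.4806 -0.107 ] [57. 56.] yaw 72.7 z 0.0811 n 810 [ 0.4803 -0.1062]
cup [ 0.4741 -0.3803] [56. 59.] yaw 15.0 z 0.0811 n 767 [ 0.4735 -0.3783]
low [0.7032 0.0288] [144.  34.] yaw 83.2 z 0.0051 n 457 [0.6975 0.0232]
low [ 0.6502 -0.1012] [66. 62.] yaw 76.5 z 0.0089 n 659 [ 0.6492 -0.0999]
low [ 0.6399 -0.1963] [63. 63.] yaw 3.2 z 0.0091 n 606 [ 0.6401 -0.195 ]
low [ 0.6256 -0.2922] [64. 64.] yaw 21.9 z 0.0089 n 601 [ 0.6252 -0.2897]
low [ 0.4621 -0.2469] [403. 145.] yaw 88.0 z 0.0063 n 9105 [ 0.4578 -0.2392]
lid? [ 0.5  -0.25] [700. 600.] yaw 90.0 z 0.0018 n 48494 [ 0.483  -0.2415]
lid? [0.5948 0.0584] [12. 16.] yaw 79.5 z 0.0015 n 24 [0.5947 0.0586]
shelf [0.5195 0.2804] [422. 439.] yaw 0.1 z 0.0901 n 20758 [0.5258 0.2796]
jar [0.4651 0.397 ] [30. 30.] yaw 48.8 z 0.1342 n 288 [0.4645 0.3946]
counter z [ 0.44072326 -0.0760862   0.0006185 ]
side
cup [ 0.4744 -0.3778] [58. 68.] yaw 16.3 z 0.0815 n 241 [ 0.4737 -0.3731]
cup [ 0.4801 -0.108 ] [66. 58.] yaw 74.8 z 0.081 n 340 [ 0.4799 -0.1005]
low [ 0.7081 -0.5199] [132.  56.] yaw 78.0 z 0.004 n 84 [ 0.7092 -0.5334]
low [ 0.465  -0.2534] [418. 159.] yaw 87.2 z 0.0069 n 2434 [ 0.454  -0.2286]
low [ 0.6253 -0.2984] [66. 86.] yaw 19.8 z 0.0099 n 196 [ 0.6248 -0.2857]
low [ 0.6444 -0.2046] [72. 92.] yaw 6.5 z 0.0096 n 220 [ 0.6422 -0.1921]
low [ 0.6501 -0.1005] [81. 69.] yaw 79.3 z 0.0099 n 254 [ 0.6482 -0.0951]
low [0.7005 0.0231] [156.  48.] yaw 85.8 z 0.0051 n 356 [0.7008 0.0294]
lid? [ 0.5  -0.25] [700. 600.] yaw 90.0 z 0.0024 n 17084 [ 0.4966 -0.2205]
shelf [0.5205 0.2785] [420. 443.] yaw 0.0 z 0.0903 n 14636 [0.5254 0.3229]
jar [0.4653 0.399 ] [33. 31.] yaw 59.4 z 0.1322 n 348 [0.4649 0.4031]
counter z [0.43247194 0.23020391 0.00155107]
```

```bash
cat > scan.py <<'E'
from h import *
# fit planar kinematics
A=[];b=[]
s=ctrl.state()
for r in (.4,.5,.6,.7):
  for z in (.1,.2,.35):
    for pit in (0,25,50):
      a=s["qpos"][0]; e=np.array([np.cos(a),np.sin(a),0]); p=np.radians(pit)
      zt=e*np.sin(p)+np.array([0,0,-np.cos(p)])
      q=ctrl.inverse_kinematics(e*r+[0,0,z],orient(zt,[-np.sin(a),np.cos(a),0]))
      if q is None or abs(np.sin(q[3]))>1e-3: continue
      f=q[1]+q[2]; w=f+q[4]*np.cos(q[3])
      row=[1,0,np.sin(q[1]),np.cos(q[1]),np.sin(f),np.cos(f),np.sin(w)]
      A.append(row);b.append(r)
      A.append([0,1,np.cos(q[1]),-np.sin(q[1]),np.cos(f),-np.sin(f),np.cos(w)]);b.append(z)
A=np.array(A);b=np.array(b);x,res,rk,_=np.linalg.lstsq(A,b,rcond=None)
print("a1,d1,L2,o2,L3,o3,d",np.round(x,4),"err",abs(A@x-b).max(),len(b))
def scan(name,c,z,yaw0,pits=(0,10,20,30)):
  for k in range(4):
    for pit in pits:
      y=np.radians(yaw0+90*k);p=np.radians(pit)
      zt=np.array([np.cos(y)*np.cos(p),np.sin(y)*np.cos(p),-np.sin(p)])
      for sg in (1,-1):
        q=ctrl.inverse_kinematics(np.array([*c,z])+.019*zt,orient(zt,sg*np.array([-np.sin(y),np.cos(y),0])))
        if q is not None: print(name,round(yaw0+90*k,1),pit,sg,np.round(q,2))
scan("A",(.4805,-.107),.055,-17.3)
scan("B",(.474,-.38),.055,15)
w=cloud(ctrl.get_image("top"))
show(blobs(w,(.2,.8,0.0,.435),.08,.1,60),"shelf"); 
E
python3 scan.py
```

```text
a1,d1,L2,o2,L3,o3,d [ 0.0074 -0.0276  0.4491  0.0008  0.4992  0.0922  0.0276] err 0.0004683099970782534 24
A -17.3 0 1 [-0.59  1.08  2.39  2.84  1.89  1.47]
A -17.3 0 -1 [-0.59  1.08  2.39  2.84  1.89 -1.67]
A 72.7 0 1 [-0.98  0.99  1.6   0.97  1.9   2.01]
A 72.7 0 -1 [-0.98  0.99  1.6   0.97  1.9  -1.13]
A 72.7 10 1 [-0.97  0.87  1.66  0.91  1.78  2.05]
A 72.7 10 -1 [-0.97  0.87  1.66  0.91  1.78 -1.09]
A 72.7 20 1 [-0.95  0.75  1.71  0.85  1.66  2.09]
A 72.7 20 -1 [-0.95  0.75  1.71  0.85  1.66 -1.05]
A 72.7 30 1 [-0.91  0.64  1.76  0.79  1.54  2.16]
A 72.7 30 -1 [-0.91  0.64  1.76  0.79  1.54 -0.98]
A 162.7 0 1 [-0.36  1.3   0.83 -0.1   2.57  1.48]
A 162.7 0 -1 [-0.36  1.3   0.83 -0.1   2.57 -1.66]
A 162.7 10 1 [-0.36  1.2   0.91 -0.08  2.43  1.5 ]
A 162.7 10 -1 [-0.36  1.2   0.91 -0.08  2.43 -1.64]
A 162.7 20 1 [-0.36  1.09  1.   -0.07  2.27  1.51]
A 162.7 20 -1 [-0.36  1.09  1.   -0.07  2.27 -1.64]
A 162.7 30 1 [-0.36  0.97  1.11 -0.06  2.11  1.51]
A 162.7 30 -1 [-0.36  0.97  1.11 -0.06  2.11 -1.63]
A 252.7 10 1 [ 0.19  0.92  1.55 -1.08  1.73  0.98]
A 252.7 10 -1 [ 0.19  0.92  1
[... 975 characters left out ...]
46  1.36  0.72 -1.07  2.28 -2.44]
B 195 10 1 [-0.47  1.25  0.8  -0.93  2.18  0.77]
B 195 10 -1 [-0.47  1.25  0.8  -0.93  2.18 -2.37]
B 195 20 1 [-0.48  1.14  0.89 -0.8   2.06  0.82]
B 195 20 -1 [-0.48  1.14  0.89 -0.8   2.06 -2.33]
B 195 30 1 [-0.5   1.03  0.99 -0.69  1.93  0.84]
B 195 30 -1 [-0.5   1.03  0.99 -0.69  1.93 -2.3 ]
B 285 0 1 [-0.39  0.91  1.99  4.07  1.42  1.38]
B 285 0 -1 [-0.39  0.91  1.99  4.07  1.42 -1.76]
B 285 10 1 [-0.4   0.76  2.05  4.13  1.2   1.29]
B 285 10 -1 [-0.4   0.76  2.05  4.13  1.2  -1.85]
B 285 20 1 [-0.43  0.61  2.08  4.22  0.96  1.15]
B 285 20 -1 [-0.43  0.61  2.08  4.22  0.96 -2.  ]
shelf [0.5295 0.2516] [202. 375.] yaw 2.4 z 0.0902 n 17488 [0.5282 0.2443]
```

```bash
python3 - <<'E'
from h import *
y=np.radians(72.7); zt=np.array([np.cos(y),np.sin(y),0])
ctrl.goto(np.array([.48,-.107,.35])+.019*zt,orient(zt,-np.array([-np.sin(y),np.cos(y),0])))
s=ctrl.state();print(s["clock"],np.round(s["qpos"],2),s["tool_pos"])
p0=s["tool_pos"]
for n in ("side","top"):
    p=ctrl.get_image(n);cv2.imwrite(f"pics/{n}1.png",p["color"])
    w=cloud(p).reshape(-1,3); d=w-p0; a=-(d@zt); lat=d@np.array([-np.sin(y),np.cos(y),0]); h=d[:,2]
    ok=(abs(lat)<.13)&(abs(h)<.14)
    for a0 in np.arange(0,.5,.03):
        m=ok&(a>a0)&(a<a0+.03)
        if m.sum()>5: print(n,round(a0,2),m.sum(),"lat",np.round(np.percentile(lat[m],[1,99]),3),"h",np.round(np.percentile(h[m],[1,99]),3))
# fit tool length
A=[];b=[]
for pit in (0,20,40,60,80):
  for r,z in ((.6,.2),(.6,.3),(.7,.25),(.8,.3),(.65,.15)):
    p=np.radians(pit);zt=np.array([np.sin(p),0,-np.cos(p)])
    q=ctrl.inverse_kinematics([r,0,z],orient(zt,[0,1,0]))
    if q is None: continue
    if abs(np.sin(q[3]))>.03: print("skip",np.round(q,2));continue
    f=q[1]+q[2]; w=f+q[4]*np.cos(q[3])
    A.append([1,0,np.sin(q[1]),np.cos(q[1]),np.sin(f),np.cos(f),np.sin(w)]);b.append(r)
    A.append([0,1,np.cos(q[1]),-np.sin(q[1]),np.cos(f),-np.sin(f),np.cos(w)]);b.append(z)
x=np.linalg.lstsq(np.array(A),np.array(b),rcond=None)[0];print(len(b),np.round(x,4),abs(A@x-b).max())
E
```

```text
3.525 [-0.98  0.42  1.71  1.16  2.13 -0.68] [ 0.48569608 -0.08926937  0.350076  ]
side 0.0 154 lat [-0.06   0.061] h [-0.008  0.012]
side 0.03 104 lat [-0.058  0.06 ] h [-0.007  0.013]
side 0.06 88 lat [-0.058  0.061] h [-0.006  0.014]
side 0.09 858 lat [-0.079  0.083] h [-0.031  0.035]
side 0.12 607 lat [-0.081  0.088] h [-0.028  0.035]
side 0.15 191 lat [-0.017  0.129] h [0.016 0.136]
side 0.18 396 lat [-0.032  0.128] h [0.008 0.14 ]
side 0.21 702 lat [-0.016  0.129] h [0.004 0.135]
side 0.24 330 lat [-0.042  0.112] h [-0.014  0.126]
side 0.27 316 lat [-0.041  0.082] h [-0.022  0.126]
side 0.3 325 lat [-0.058  0.073] h [-0.023  0.108]
side 0.33 128 lat [-0.052  0.062] h [-0.013  0.09 ]
side 0.36 7 lat [-0.039  0.062] h [-0.013  0.06 ]
top 0.0 423 lat [-0.059  0.059] h [-0.008  0.012]
top 0.03 444 lat [-0.059  0.06 ] h [-0.006  0.012]
top 0.06 420 lat [-0.06  0.06] h [-0.008  0.012]
top 0.09 2220 lat [-0.079  0.08 ] h [-0.027  0.036]
top 0.12 2328 lat [-0.084  0.088] h [-0.018  0.036]
top 0.15 1169 lat [-0.016  0.128] h [-0.012  0.138]
top 0.18 1492 lat [-0.035  0.122] h [-0.019  0.
[... 457 characters left out ...]
7  0.88 -1.77]
skip [-0.23 -0.13  2.08  0.29  0.53 -2.  ]
skip [-0.23 -0.25  1.96  0.21  0.76 -1.9 ]
skip [-0.18  0.04  1.81  0.2   0.62 -1.87]
skip [-0.15  0.21  1.51  0.14  0.74 -1.79]
skip [-0.2   0.07  2.01  0.34  0.4  -2.04]
skip [-0.29 -0.14  2.32  1.82  0.26  2.74]
skip [-0.29 -0.35  2.23  0.82  0.34 -2.51]
skip [-0.17  0.14  1.79  0.72  0.23 -2.36]
skip [-0.25  0.11  2.23  2.38  0.31  2.18]
skip [-0.33  0.14  2.44  2.71  0.88  1.8 ]
skip [-0.33 -0.23  2.42  2.46  0.54  2.12]
skip [-0.24  0.16  2.21  2.75  0.65  1.85]
skip [-0.19  0.23  1.96  2.73  0.48  1.91]
skip [-0.28  0.4   2.31  2.81  0.98  1.71]
10 [ 0.006  -0.0283  0.452   0.0012  0.4993  0.0935  0.0283] 0.00013794857144633355
```

View pics/side1.png

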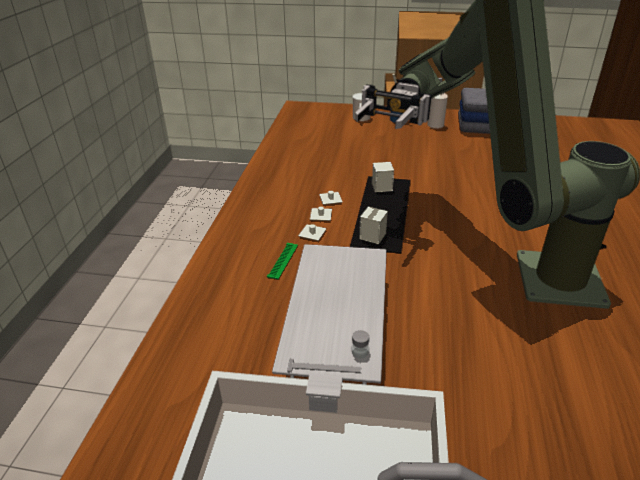

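```bash
cat > plan.py <<'E'
from h import *
def tz(yaw,pit):
    y,p=np.radians(yaw),np.radians(pit); return np.array([np.cos(y)*np.cos(p),np.sin(y)*np.cos(p),-np.sin(p)])
def pose(c,z,yaw,pit,sg):
    t=tz(yaw,pit);y=np.radians(yaw)
    return np.array([*c,z])+.019*t, orient(t,sg*np.array([-np.sin(y),np.cos(y),0]))
SC=np.array([.53,.262]);SY=np.radians(2.4)  # overwritten below after measuring
def clr(c,z,yaw,pit,SC,SY):
    "min height of tool volume above counter, min clearance w.r.t. shelf"
    P,rv=pose(c,z,yaw,pit,1);M=R.from_rotvec(rv).as_matrix();t=M[:,2]
    pts=[]
    for a in np.linspace(.097,.16,5):
        for l in np.linspace(-.089,.089,7):
            for h in (-.038,.038): pts.append(P-a*t+M[:,1]*l+M[:,0]*h)
    for a in np.linspace(.15,.36,9):
        for g in np.linspace(0,2*np.pi,16,endpoint=False): pts.append(P-a*t+.06*(M[:,1]*np.cos(g)+M[:,0]*np.sin(g)))
    p=np.array(pts); d=p[:,:2]-SC; c_,s_=np.cos(SY),np.sin(SY)
    lx=d[:,0]*c_+d[:,1]*s_; ly=-d[:,0]*s_+d[:,1]*c_
    out=np.maximum(abs(lx)-.1,abs(ly)-.2)
    return p[:,2].min(), np.maximum(out,p[:,2]-.09).min()
E
python3 - <<'E'
from plan import *
p=ctrl.get_image("top");w=cloud(p)
m=(w[...,2]>.085)&(w[...,2]<.095)&(w[...,0]>.38)&(w[...,0]<.68)
q=w[m&(w[...,1]>.0)&(w[...,1]<.36)][:,:2]
def edge(ax,sel,sign):
    # extreme coordinate per bin along the other axis, line fit
    o=1-ax; xs=[];es=[]
    for b in np.arange(sel[0],sel[1],.01):
        k=q[(q[:,o]>=b)&(q[:,o]<b+.01)]
        if len(k)>5: xs.append(b+.005);es.append(sign*np.max(sign*k[:,ax]))
    return np.polyfit(xs,es,1)
n=edge(0,(.09,.34),-1);f=edge(0,(.09,.34),1);e=edge(1,(.46,.6),-1)
print("near x=",n,"far",f,"end y=",e)
yaw=np.arctan(-(n[0]+f[0])/2); print("yaw deg",np.degrees(yaw),np.degrees(np.arctan(e[0])))
for d in ctrl.pinpoint(p,"shelf_top")[:1]:
    c,r=np.round(d["at"]).astype(int);print("pin",w[r,c])
# centre: from end edge midpoint + 0.2 along y axis
ya=np.array([-np.sin(yaw),np.cos(yaw)])
x=.53
for _ in range(5):
    y=np.polyval(e,x); x=(np.polyval(n,y)+np.polyval(f,y))/2
print("centre",np.array([x,y])+.2*ya)
E
```

```text
near x= [-0.04562304  0.44110171] far [-0.04987218  0.6409654 ] end y= [0.04280855 0.04228848]
yaw deg 2.7336606034726194 2.4512523997642655
pin [0.52795503 0.26297675 0.08870681]
centre [0.52837622 0.26508824]
```

```bash
sed -i 's/^SC=.*/SC=np.array([.5285,.264]);SY=np.radians(2.6)/' plan.py; python3 - <<'E'
from plan import *
ik=ctrl.inverse_kinematics
def both(c,z,yaw,pit,sg):
    return [ik(*pose(c,z+dz,yaw,pit,sg)) for dz in (0,.1)]
def f(q): return [None if v is None else np.round(v,2).tolist() for v in q]
for nm,c,y0 in (("A",(.4805,-.107),-17.3),("B",(.474,-.38),15)):
  for k in range(4):
    for pit in (7,10):
      for sg in (1,-1):
        qs=both(c,.05,y0+90*k,pit,sg)
        if all(q is not None for q in qs): print(nm,y0+90*k,pit,sg,"clr",np.round(clr(c,.05,y0+90*k,pit,SC,SY)[0],3),f(qs)[0])
c_,s_=np.cos(SY),np.sin(SY)
for lx,ly in ((-.055,-.155),(0,-.155),(.05,-.155),(-.06,-.1),(-.06,-.05),(-.06,0),(-.06,.05)):
  c=SC+[lx*c_-ly*s_,lx*s_+ly*c_]
  for yaw in range(-90,181,15):
    for pit in (-7,):
      h,cl=clr(c,.122,yaw,pit,SC,SY)
      if cl<.008 or h<.01: continue
      for sg in (1,):
        qs=both(c,.122,yaw,pit,sg)
        if all(q is not None for q in qs): print("S",(lx,ly),yaw,pit,sg,"clr",round(h,3),round(cl,3),f(qs)[0])
E
```

```text
A 72.7 7 1 clr 0.006 [-0.97, 0.92, 1.64, 0.93, 1.81, 2.03]
A 72.7 7 -1 clr 0.006 [-0.97, 0.92, 1.64, 0.93, 1.81, -1.11]
A 72.7 10 1 clr 0.014 [-0.97, 0.88, 1.66, 0.91, 1.77, 2.04]
A 72.7 10 -1 clr 0.014 [-0.97, 0.88, 1.66, 0.91, 1.77, -1.1]
A 162.7 7 1 clr 0.006 [-0.36, 1.24, 0.88, -0.09, 2.47, 1.49]
A 162.7 7 -1 clr 0.006 [-0.36, 1.24, 0.88, -0.09, 2.47, -1.65]
A 162.7 10 1 clr 0.014 [-0.36, 1.21, 0.9, -0.08, 2.42, 1.5]
A 162.7 10 -1 clr 0.014 [-0.36, 1.21, 0.9, -0.08, 2.42, -1.64]
A 252.7 10 1 clr 0.014 [0.19, 0.93, 1.54, -1.08, 1.72, 0.98]
A 252.7 10 -1 clr 0.014 [0.19, 0.93, 1.54, -1.08, 1.72, -2.16]
B 15 7 1 clr 0.006 [-1.41, 0.86, 1.82, 1.43, 1.5, 2.03]
B 15 7 -1 clr 0.006 [-1.41, 0.86, 1.82, 1.43, 1.5, -1.11]
B 15 10 1 clr 0.014 [-1.4, 0.82, 1.83, 1.41, 1.46, 2.06]
B 15 10 -1 clr 0.014 [-1.4, 0.82, 1.83, 1.41, 1.46, -1.08]
B 105 7 1 clr 0.006 [-0.99, 1.41, 0.53, 0.61, 2.56, 2.14]
B 105 7 -1 clr 0.006 [-0.99, 1.41, 0.53, 0.61, 2.56, -1.0]
B 105 10 1 clr 0.014 [-0.99, 1.37, 0.56, 0.56, 2.52, 2.1]
B 105 10 -1 clr 0.014 [-0.99, 1.37, 0.56, 0.56, 2.52, -1.04]
B 195 7 1 clr 0.006 [-
[... 835 characters left out ...]
1.96, 2.12]
S (0.05, -0.155) 90 -7 1 clr 0.021 0.024 [-0.48, 0.99, 1.49, 1.26, 1.96, 2.21]
S (0.05, -0.155) 105 -7 1 clr 0.021 0.02 [-0.41, 1.08, 1.27, 1.15, 2.13, 2.29]
S (0.05, -0.155) 120 -7 1 clr 0.021 0.01 [-0.33, 1.17, 1.05, 1.07, 2.3, 2.35]
S (0.05, -0.155) 135 -7 1 clr 0.021 0.009 [-0.25, 1.27, 0.84, 1.0, 2.49, 2.38]
S (-0.06, -0.05) 0 -7 1 clr 0.021 0.029 [0.61, 0.85, 2.3, 3.76, 1.7, 1.58]
S (-0.06, 0) 0 -7 1 clr 0.021 0.029 [0.76, 0.83, 2.22, 3.9, 1.63, 1.51]
S (-0.06, 0) 15 -7 1 clr 0.021 0.012 [0.47, 0.87, 2.33, 3.36, 1.75, 1.58]
S (-0.06, 0.05) 0 -7 1 clr 0.021 0.029 [0.88, 0.83, 2.13, 4.01, 1.58, 1.43]
S (-0.06, 0.05) 15 -7 1 clr 0.021 0.012 [0.65, 0.84, 2.26, 3.53, 1.66, 1.56]
```

```bash
cat >> plan.py <<'E'
HOME=[-1.403,0.207,1.542,0,1.393,-0.15]
def loc(lx,ly): return SC+[lx*np.cos(SY)-ly*np.sin(SY),lx*np.sin(SY)+ly*np.cos(SY)]
def flip(c,yaw,dst,dyaw,pit=8,zp=.052,sg=1,dz=.2):
    "pick inverted cup at c, place it upright at dst"
    P,o=pose(c,zp,yaw,pit,sg); up=np.array([0,0,1.])
    Q,o2=pose(dst,.171-zp,dyaw,-pit,-sg)
    for a,b in ((P,o),(P+dz*up,o),(Q,o2),(Q+.15*up,o2)):
        assert ctrl.inverse_kinematics(a,b) is not None,(a,b)
    ctrl.command_gripper(.094)
    ctrl.goto(P+dz*up,o)
    hit=ctrl.line_to(P+.004*up,vel=.12,threshold=8)
    if not hit: ctrl.line_to(P,vel=.03)
    s=ctrl.state();print("down hit",hit,np.round(s["tool_pos"]-P,4),np.round(s["ft_force"],1))
    if hit: return False
    ctrl.command_gripper(.04,25)
    s=ctrl.state();print("grip",s["finger_gap"],s["gripper_force"])
    ctrl.line_to(P+dz*up,vel=.15)
    ctrl.goto(Q+.15*up,o2)
    s=ctrl.state();print("over",s["finger_gap"],np.round(s["tool_pos"]-Q,4),round(s["clock"],1))
    ctrl.line_to(Q+.008*up,vel=.12)
    hit=ctrl.line_to(Q-.004*up,vel=.015,threshold=4)
    s=ctrl.state();print("place hit",hit,np.round(s["tool_pos"]-Q,4),np.round(s["ft_force"],1))
    ctrl.command_gripper(.078); ctrl.pause(.3)
    ctrl.line_to(Q+.15*up,vel=.15)
    print("clock",ctrl.state()["clock"]); return True
def cups():
    w=cloud(ctrl.get_image("top")); return blobs(w,(.2,.8,-.6,.05),.068,.095,200)
E
python3 - <<'E'
from plan import *
ctrl.set_joints(HOME)
b=cups();show(b,"cup")
B=min(b,key=lambda k:k["c"][1])
assert len(b)==2
yaw=B["yaw"]%90
c=(B["c"]+B["mean"][:2])/2
print("B",c,yaw); assert 0<yaw<35
flip(c,yaw,loc(.05,-.155),92.6)
p=ctrl.get_image("side");cv2.imwrite("pics/side2.png",p["color"])
E
```

```text
cup [ 0.4805 -0.1069] [57. 56.] yaw 72.9 z 0.0812 n 807 [ 0.4802 -0.1063]
cup [ 0.4737 -0.3801] [56. 59.] yaw 16.0 z 0.081 n 774 [ 0.4735 -0.3779]
B [ 0.47360162 -0.37901835] 16.000595092773438
down hit False [0. 0. 0.] [-0.4  1.2  0.1]
grip 0.05595806662219227 25.000010579824448
over 0.05580985450073605 [ 1.0e-04 -4.0e-04  1.5e-01] 15.0
place hit True [-0.     -0.0001  0.0003] [ 0.9 -0.6  3.6]
clock 18.925
```

View pics/side2.png

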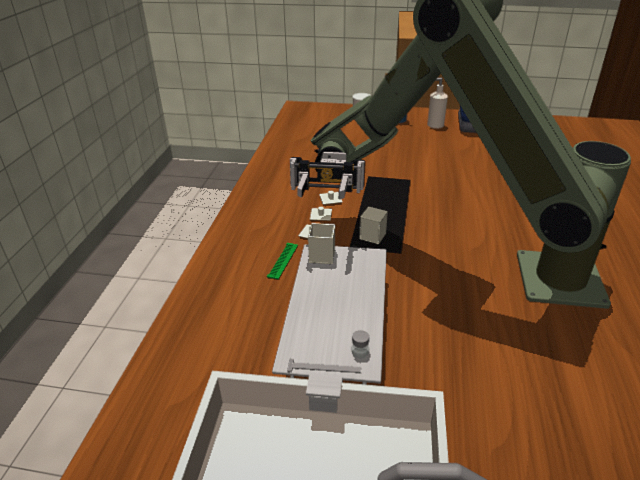

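```bash
python3 - <<'E'
from plan import *
ctrl.set_joints(HOME)
b=cups();show(b,"cup")
assert len(b)==1
A=b[0]; yaw=A["yaw"]%90; c=(A["c"]+A["mean"][:2])/2
print(c,yaw); assert yaw>50
flip(c,yaw,loc(-.055,-.155),92.6)
ctrl.set_joints(HOME)
p=ctrl.get_image("top");cv2.imwrite("pics/top3.png",p["color"]);w=cloud(p)
show(blobs(w,(.3,.8,0,.3),.155,.185),"rim")
show(blobs(w,(.55,.8,-.6,.1),.004,.0135,60),"plate")
show(blobs(w,(.55,.8,-.6,.1),.018,.04,8),"knob")
print(ctrl.state()["clock"])
E
```

```text
cup [ 0.4805 -0.1067] [57. 57.] yaw 73.3 z 0.0813 n 810 [ 0.4801 -0.1062]
[ 0.48032285 -0.10646564] 73.28355407714844
down hit False [-0.  0.  0.] [-0.4  0.5  0.5]
grip 0.05601589865381863 24.987971484661102
over 0.055595554265981215 [ 1.0e-04 -1.0e-04  1.5e-01] 31.2
place hit True [-0.     -0.0001  0.0003] [0.1 0.6 3.2]
clock 35.175
rim [0.6129 0.0859] [57. 55.] yaw 0.7 z 0.1642 n 255 [0.6137 0.0867]
rim [0.4811 0.1068] [56. 56.] yaw 2.8 z 0.1646 n 230 [0.482  0.1078]
plate [0.6961 0.0272] [142.  31.] yaw 89.2 z 0.0057 n 281 [0.6947 0.0229]
plate [ 0.65   -0.0997] [63. 61.] yaw 77.6 z 0.0092 n 646 [ 0.649  -0.1001]
plate [ 0.6419 -0.1971] [61. 62.] yaw 5.1 z 0.0091 n 596 [ 0.6401 -0.1952]
plate [ 0.6247 -0.2907] [61. 61.] yaw 21.8 z 0.0088 n 594 [ 0.6254 -0.2896]
knob [ 0.6488 -0.0997] [15. 16.] yaw 5.4 z 0.0291 n 56 [ 0.6485 -0.0996]
knob [ 0.6404 -0.1939] [15. 16.] yaw 21.0 z 0.0282 n 54 [ 0.6398 -0.1934]
knob [ 0.6244 -0.289 ] [17. 17.] yaw 23.2 z 0.0281 n 64 [ 0.6242 -0.288 ]
37.775
```

View pics/top3.png

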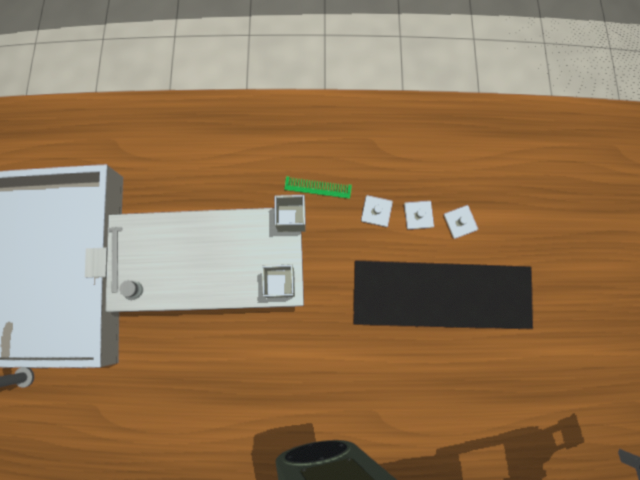

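```bash
cat >> plan.py <<'E'
DN=[0,0,-1]; UP=np.array([0,0,1.])
def down(a): return orient(DN,[np.cos(np.radians(a)),np.sin(np.radians(a)),0])
def rims():
    p=ctrl.get_image("top");w=cloud(p);b=blobs(w,(.3,.8,0,.35),.155,.185,60);show(b,"rim")
    for k in b:
        d=k["c"]-SC;print("  shelf xy",np.round([d[0]*np.cos(SY)+d[1]*np.sin(SY),-d[0]*np.sin(SY)+d[1]*np.cos(SY)],4))
    return b
E
python3 - <<'E'
from plan import *
b=rims(); B=max(b,key=lambda k:k["c"][0])
yaw=(B["yaw"]+45)%90-45
c=np.array([*B["c"],.13]); d=np.array([*loc(.045,-.13),.13])
o=down(90+yaw);o2=down(92.6)
ctrl.command_gripper(.094)
ctrl.goto(c+.12*UP,o)
hit=ctrl.line_to(c,vel=.1,threshold=5);print("hit",hit,ctrl.state()["tool_pos"])
if not hit:
    ctrl.command_gripper(.04,12);print("grip",ctrl.state()["finger_gap"])
    ctrl.line_to(c+.02*UP,vel=.08)
    ctrl.line_to(d+.02*UP,vel=.08,attitude=o2)
    ctrl.line_to(d+.005*UP,vel=.06)
    h=ctrl.line_to(d-.004*UP,vel=.015,threshold=4);print("placed",h,ctrl.state()["tool_pos"]-d)
    ctrl.command_gripper(.08);ctrl.pause(.2)
    ctrl.line_to(d+.12*UP,vel=.15)
ctrl.set_joints(HOME)
rims();print(ctrl.state()["clock"])
E
```

```text
rim [0.6131 0.0859] [57. 55.] yaw 0.4 z 0.164 n 255 [0.614  0.0866]
rim [0.481  0.1068] [56. 56.] yaw 2.9 z 0.1647 n 234 [0.4814 0.1079]
  shelf xy [ 0.0764 -0.1817]
  shelf xy [-0.0546 -0.1549]
hit False [0.61381763 0.0859542  0.13101859]
grip 0.05612715887923194
placed True [ 0.00046617  0.00017424 -0.00015574]
rim [0.5794 0.1364] [56. 56.] yaw 3.4 z 0.1641 n 260 [0.5802 0.1376]
rim [0.4811 0.1068] [56. 56.] yaw 2.7 z 0.1646 n 237 [0.4815 0.1079]
  shelf xy [ 0.0451 -0.1298]
  shelf xy [-0.0545 -0.1549]
49.75
```

Both cups stand well inside the shelf. Now the covers.

```bash
cat >> plan.py <<'E'
def lid(L,yaw,dst,dyaw):
    "grip the knob twice at right angles (centres it), carry, seat"
    def fit(a): return (a+90)%180-90 if True else a
    z=.0115
    c=np.array([*L,z]); best=None
    a0=yaw%90+90  # first grip; second at a0-90
    o1,o2=down(a0),down(a0-90)
    Q=np.array([*dst,z+.160])
    # place orientation: second-grip direction carried over to the cup's frame
    o3=down(dyaw%90 if dyaw%90<45 else dyaw%90-90)
    for a in ((c,o1),(c,o2),(Q,o3),(Q+.1*UP,o3)): assert ctrl.inverse_kinematics(*a) is not None
    ctrl.command_gripper(.05); ctrl.goto(c+.1*UP,o1)
    h=ctrl.line_to(c,vel=.1,threshold=5)
    if h: print("hit on lid",ctrl.state()["tool_pos"]); return False
    ctrl.command_gripper(.0,5);print("g1",ctrl.state()["finger_gap"])
    ctrl.command_gripper(.05); ctrl.line_to(c+.035*UP,vel=.1)
    ctrl.goto(c+.035*UP,o2); ctrl.line_to(c,vel=.1,threshold=5)
    ctrl.command_gripper(.0,15);print("g2",ctrl.state()["finger_gap"])
    ctrl.line_to(c+.26*UP,vel=.15); ctrl.goto(Q+.09*UP,o3)
    print("gap",ctrl.state()["finger_gap"])
    ctrl.line_to(Q+.01*UP,vel=.1)
    h=ctrl.line_to(Q-.003*UP,vel=.012,threshold=3)
    s=ctrl.state();print("seat",h,np.round(s["tool_pos"]-Q,4),np.round(s["ft_force"],1))
    if s["tool_pos"][2]-Q[2]>.0035: print("TOO HIGH, holding"); return False
    ctrl.command_gripper(.05);ctrl.pause(.2);ctrl.line_to(Q+.1*UP,vel=.12); return True
def lids():
    w=cloud(ctrl.get_image("top"))
    pl=blobs(w,(.55,.8,-.6,.0),.004,.0135,300);kn=blobs(w,(.55,.8,-.6,.0),.018,.04,20)
    out=[]
    for p in pl:
        for k in kn:
            if np.linalg.norm(p["c"]-k["c"])<.015: out.append((k["c"]*.5+(p["c"]+p["mean"][:2])*.25,p["yaw"]))
    print(out);return sorted(out,key=lambda t:-t[0][1])
E
python3 - <<'E'
from plan import *
b=rims();B=max(b,key=lambda k:k["c"][0]);l=lids()[0]
print(lid(l[0],l[1],B["c"],2.6),ctrl.state()["clock"])
E
```

```text
rim [0.5798 0.1363] [56. 56.] yaw 3.7 z 0.1643 n 258 [0.5797 0.1372]
rim [0.4811 0.1067] [56. 56.] yaw 2.7 z 0.1646 n 238 [0.4813 0.1079]
  shelf xy [ 0.0454 -0.1299]
  shelf xy [-0.0544 -0.155 ]
[(array([ 0.64888054, -0.09971516]), 77.9659194946289), (array([ 0.64040189, -0.194803  ]), 5.559184551239014), (array([ 0.62491795, -0.28920041]), 21.04891586303711)]Traceback (most recent call last):
  File "<stdin>", line 3, in <module>
  File "plan.py", line 65, in lid
    for a in ((c,o1),(c,o2),(Q,o3),(Q+.1*UP,o3)): assert ctrl.inverse_kinematics(*a) is not None
                                                         ^^^^^^^^^^^^^^^^^^^^^^^^^^^^^^^^^^^^^^^
AssertionError
```

```bash
python3 - <<'E'
s=open('plan.py').read()
s=s.replace('    def fit(a): return (a+90)%180-90 if True else a\n','''    def pick(P,a):
        q0=ctrl.state()["qpos"]; c=[]
        for k in (a,a+180):
            q=[ctrl.inverse_kinematics(P+h*UP,down(k)) for h in (0,.1)]
            if q[0] is not None and q[1] is not None: c.append((abs(q[0][5]),k))
        return down(min(c)[1])
''').replace("    o1,o2=down(a0),down(a0-90)\n","    o1,o2=pick(c,a0),pick(c,a0-90)\n")
i=s.index("    o3=down(dyaw"); j=s.index("    for a in ((c,o1)"); k=s.index("    ctrl.command_gripper(.05); ctrl.goto(c+.1*UP")
s=s[:i]+"    o3=pick(Q,(dyaw+45)%90-45)\n"+s[k:]
open('plan.py','w').write(s)
E
python3 - <<'E'
from plan import *
b=rims();B=max(b,key=lambda k:k["c"][0]);l=lids()[0]
print(lid(l[0],l[1],B["c"],2.6),ctrl.state()["clock"])
E
```

```text
rim [0.5797 0.1363] [57. 56.] yaw 3.4 z 0.1644 n 257 [0.5799 0.1373]
rim [0.4811 0.1067] [56. 56.] yaw 2.8 z 0.1646 n 232 [0.4817 0.1076]
  shelf xy [ 0.0454 -0.1299]
  shelf xy [-0.0545 -0.155 ]
[(array([ 0.6490127 , -0.09993354]), 79.7139663696289), (array([ 0.64022397, -0.19477111]), 4.73142147064209), (array([ 0.6248338 , -0.28955803]), 22.464984893798828)]
g1 0.017828709549992102
g2 0.01700407065399458
gap 0.017552943492128773
seat True [-0.0002  0.     -0.0022] [0.1 1.  3.3]
True 65.2417
```

```bash
python3 - <<'E'
from plan import *
ctrl.set_joints(HOME)
p=ctrl.get_image("top");w=cloud(p)
show(blobs(w,(.53,.8,0.05,.3),.155,.192,60),"top")
show(blobs(w,(.53,.8,0.05,.3),.155,.182,60),"plate")
show(blobs(w,(.53,.8,0.05,.3),.183,.2,10),"knob")
q=w[(w[...,2]>.16)&(w[...,2]<.18)&(abs(w[...,0]-.58)<.028)&(abs(w[...,1]-.1365)<.028)]
A=np.c_[q[:,:2],np.ones(len(q))];print("plane tilt",np.linalg.lstsq(A,q[:,2],rcond=None)[0])
cv2.imwrite("pics/top4.png",cv2.resize(p["color"][170:330,240:480],None,fx=3,fy=3))
E
```

```text
top [0.5793 0.1378] [59. 61.] yaw 0.8 z 0.1694 n 1052 [0.5787 0.1375]
plate [0.5793 0.1378] [59. 61.] yaw 0.8 z 0.1692 n 975 [0.5787 0.1375]
knob [0.5791 0.1382] [16. 17.] yaw 4.6 z 0.189 n 76 [0.5793 0.1376]
plane tilt [-0.00442728 -0.00164873  0.17209593]
```

View pics/top4.png

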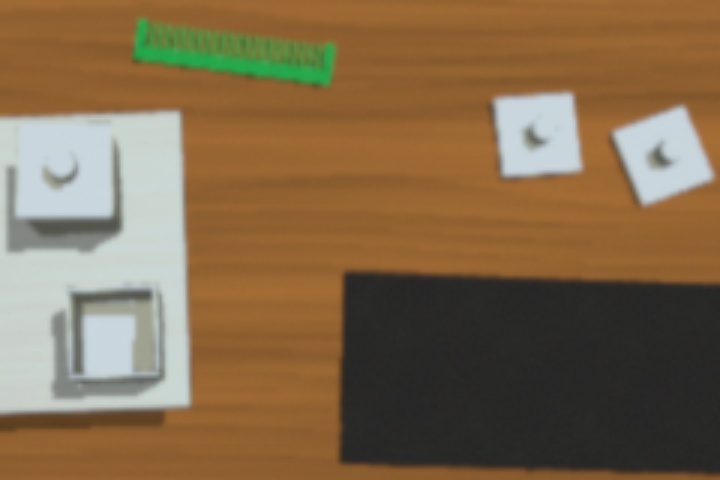

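The cover on the far cup lies level with its top at 0.169 m, which is the seated height; the near cup at (115,335) in the crop is still open. Next, the second cover.

```bash
python3 - <<'E'
from plan import *
b=rims();A=min(b,key=lambda k:k["c"][0]);l=lids()[0]
print(lid(l[0],l[1],A["c"],2.6))
ctrl.set_joints(HOME)
p=ctrl.get_image("top");w=cloud(p)
show(blobs(w,(.4,.8,0.05,.3),.155,.182,60),"plate")
show(blobs(w,(.4,.8,0.05,.3),.183,.2,10),"knob")
for c in ((.58,.1365),(.481,.1067)):
    q=w[(w[...,2]>.16)&(w[...,2]<.18)&(abs(w[...,0]-c[0])<.028)&(abs(w[...,1]-c[1])<.028)]
    M=np.c_[q[:,:2],np.ones(len(q))];print("tilt",np.linalg.lstsq(M,q[:,2],rcond=None)[0])
cv2.imwrite("pics/top5.png",p["color"])
s=ctrl.get_image("side");cv2.imwrite("pics/side5.png",cv2.resize(s["color"][180:400,240:440],None,fx=2.7,fy=2.7))
print(ctrl.state()["clock"])
E
```

```text
rim [0.5795 0.1377] [60. 60.] yaw 1.6 z 0.1692 n 979 [0.5787 0.1376]
rim [0.4812 0.1068] [57. 56.] yaw 2.7 z 0.1648 n 234 [0.4812 0.1076]
  shelf xy [ 0.0452 -0.1285]
  shelf xy [-0.0544 -0.1549]
[(array([ 0.64043684, -0.19506898]), 5.403823375701904), (array([ 0.62527788, -0.28966895]), 19.03131675720215)]
g1 0.017632610116611352
g2 0.017668848943416963
gap 0.01745728019350388
seat True [-0.0002 -0.     -0.0022] [0.4 0.1 4.1]
True
plate [0.5794 0.1377] [60. 60.] yaw 1.6 z 0.1691 n 967 [0.5788 0.1375]
plate [0.4816 0.1059] [60. 60.] yaw 1.3 z 0.1693 n 1020 [0.4812 0.1062]
knob [0.5792 0.1379] [16. 17.] yaw 12.0 z 0.1894 n 75 [0.5793 0.1376]
knob [0.4817 0.106 ] [16. 16.] yaw 89.8 z 0.1889 n 82 [0.4811 0.1059]
tilt [-0.00072325  0.00382724  0.16918149]
tilt [-0.00294912  0.00193779  0.17050828]
85.4917
```

View pics/side5.png

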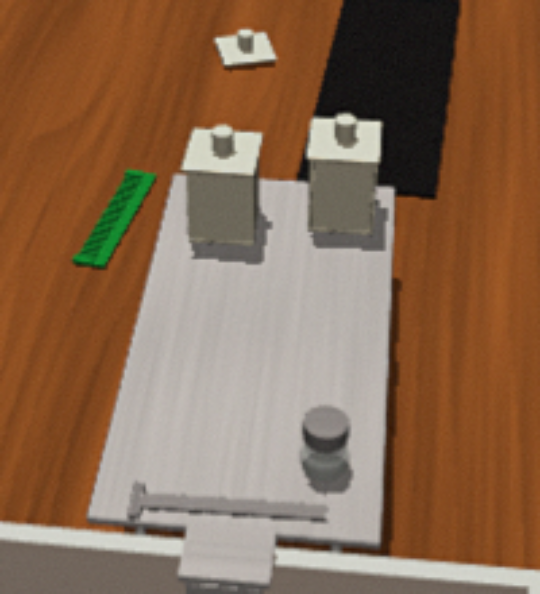

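View pics/top5.png

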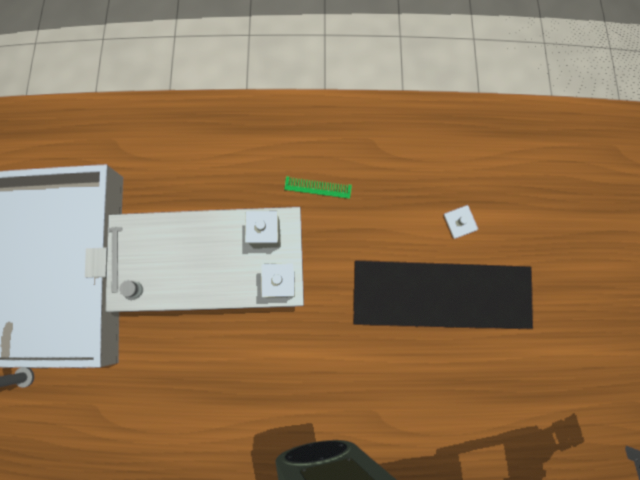

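Both cups stand upright with level, seated covers, at (261,228) and (277,281) in the top view. The comb, jar and scraper are in place, and the gripper is empty.

```bash
python3 -c "
from workcell import ctrl
print(ctrl.sign_off())"
```

```text
the job is handed in; nothing more can be done
None
```

The job is handed in: both cups present stand mouth-up on the shelf with level, seated covers (one was knocked out of bounds mid-run and moved back), the spare cover is on the counter, and the jar, comb and scraper were not moved; the sign-off gave no verdict.

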